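Check the gap of a sprung plate fixture with a gauge blade

ROBOT

A 6-joint arm with a two-finger parallel gripper is mounted at the origin on a cart in front of the work surface, level with it; the furniture and walls round the work are solid. World frame = base frame: x ahead of the robot, y to its left, z up, the work surface at z = 0. Lengths are in m, angles in degrees, forces in N, time in s.
With the tool pointing down it reaches from about 0.3 to 0.75 m from the base axis. Payload 8.5 kg.
Tool frame: the origin (TCP) lies midway between the tips of the shut fingers; the grasp point (between the pads) lies 19 mm behind it; z points along the fingers, y is the direction in which the jaws open and shut (so a half turn about z gives the same grasp; the last joint's range is limited). The gripper opens to 88 mm and grips with 3 to 60 N. Pads are 18 mm wide; open, the fingers measure 123 mm over their backs; the gripper's body (75 mm by 187 mm) begins 45 mm behind the grasp point.
Start: joints at [61.92, 21.807, 74.336, -0, 83.858, -12.336], TCP at [0.149, 0.529, 0.239] pointing down, gripper open.
Joint ranges: [-178.18, 178.18], [-50.72, 133.34], [12.68, 142.11], [-81.47, 261.47], [9.98, 163.14], [-165.26, 165.26]. Speed limits (degrees/s): [136.94, 136.94, 180, 180, 180, 180].

INTERFACE

Orientations are given as a 3x3 rotation matrix whose columns are the frame's x, y, z axes.
In Python, from cell import get_obs, vision, workorder gives the robot as it stands. The module is installed in compiled form; this text tells all that it offers.
- The arm moves only by the tool servo_tool, never from a script. Its argument "motion" is text: rows parted by semicolons, each of 7 numbers parted by spaces: the opening, from 0 (shut) to 1 (fully open), then the shift along the tool's x, y, z each as a share of 0.5 m, from -1 to 1, then the turn, a rotation vector about the tool's x, y, z each as a share of 120 degrees, from -1 to 1. A call has exactly 8 rows; each row is the pose to reach, as a shift and turn from the pose measured when the call began, along the tool's axes at that moment; what a row does not reach only later rows make up. A row lasts 1/12 s, in which the tool goes at most 41.7 mm and 7.16 degrees, less where a joint would pass 70% of its speed; a pose out of reach is approached as far as the arm can. A call with a number of a shift or a turn outside -1 to 1 is refused whole. A call with a gripper value outside its range is refused whole. The fingers move at their own pace and stop on an object; "squeeze" is the grip in N (left out, the last holds). Time passes only in rows, so rows that repeat a pose let the fingers close, or fill a call up. It gives the time, the measured TCP pose, the force and the opening at its end, in the units of the state.
- get_obs(): the state, without advancing time (a new reading comes with each control period).
- vision.get_image(name): name is "scene" or "top"; returns the picture (384x512x3 uint8, blue, green, red); there is no depth.
- vision.camera_model(name): a dict with "K" (3x3 intrinsics, pixels), "rvec" (rotation vector, rad) and "tvec" (3), from world to camera coordinates, as OpenCV has them. Camera axes: x right, y down, z forward; pixel columns grow to the right and rows downward; lengths in m; the calibration is good to about 2 mm. A picture is of the moment at which its call begins. camera_model takes no time and is no camera call.
- workorder.job_done(): hands the job in, once; it reports no verdict.
The state is a dict: "time_s": time; "joint_pos": joint angles; "dq": joint speeds; "tau": joint torques, N m; "position": TCP position; "orientation": TCP orientation; "force": force on the tool from outside, world axes, zero at the start; "ft_torque": the same for the moment, N m; "finger_gap": opening from 0.0 (shut) to 1.0 (fully open).
Only numpy, scipy, OpenCV 4.12 (cv2) and the standard library are available. Lean on these libraries where they do the work, as an engineer would, in place of code of your own. Each camera call takes 0.05 s, during which the arm holds its last target.

TASK

Slide the blue head of the gap fixture along its rail by its black knob until the detent holds it over the lower plate, and let go of the knob. Then take the gauge blade by its orange handle and slide it, flat, straight and in the middle, between the two steel plates until it drags snugly and the front lip of the upper plate stands over the red band on the blade. Finish holding the blade there by its handle, and leave the other loose things on the table where they are.

Things in the scene. Friction and masses are not known exactly. Their poses are not given: they have to be found in the camera images.
- fixture: grey gap fixture fixed to the table, base 125 x 175 x 12 mm. Origin on the table under the middle of the lower plate; +x is the way the blade goes in, +z up. Lower steel plate: 60 mm along x, 50 mm wide (y), flat top 40 mm high, front lip sloping down. Rail along y at x = +55 mm, 50 mm high, end stops 58 mm high. Yellow marks on rail and head line up when the head is home
- head (a joint): slide of the blue head on the rail, m. 0 = parked fully left (+y of the fixture), grows towards -y of the fixture; 0.075 = home, centred over the lower plate, where a ball detent holds it (about 7 N to push in or out; the slide drags 1.5 N); hard stop at 0.083. Let go within 3 mm of home, it stays there. Starts between 0 and 0.025
- knob_centre (a point): middle of the black round knob on the blue head: 22 mm diameter, 20 mm high (10 mm above and below this point) on a thinner neck; the head's flat top is 22 mm below this point. 101 mm above the table; moves with the head; at home at x = +12 mm, y = 0 of the fixture
- plate (a joint): lift of the sprung upper plate, m: 0 at rest (gap to the lower plate 1.5 mm), grows as a blade lifts it (3.5 N at 0, 1 N more per mm, up to 9 mm). The steel plate hangs under the head, 60 mm along x, 44 mm wide, 8 mm thick, front lip sloping up. Both lips run from fixture x = -30 to -43 mm, opening the mouth there to about 13 mm
- mouth (a point): fixed point on the fixture in front of the plates: under the front edge of the upper plate's lip (when the head is home), in the middle across, at the height of the lower plate's top (40 mm over the table); axes as the fixture's
- blade_grip (a point): centre of the gauge blade's orange handle, 64 long (x), 18 wide (y), 30 mm high (z), upright on the table: this point is 15 mm over it. About 90 g. +x points to the blade's tip. Steel blade 3 mm thick, 20 mm wide, level, 70 mm long ahead of the handle, its middle plane 18 mm over the handle's underside (3 mm above this point). Red band from 38 to 50 mm behind the tip
- blade_tip (a point): middle of the blade's tip: 102 mm ahead (+x) of the handle's centre and 3 mm above it
- pin_wrench: grey flat pin wrench, 117 x 32 x 8 mm, lying on the table; not to be touched. Origin under its middle
- stone_dish: small white dish, 45 mm across, 12 mm high; not to be touched. Origin under its middle
- white_tube: short white tube, 68 mm long, 16 mm thick, lying; not to be touched. Origin under its middle
Mind the look-alikes: they are no part of the job. Of the things that look like the part that bears blade_grip, the largest one is meant.

How it is judged (in metres and radians):
On the way, in this order (a step that is already met when the one before it is completed fails the run):
1. the head is home, held by the detent alone (knob let go) (value of joint head between 0.072 and 0.078 m and contact force between the fingers and head below 0.1 N), for 0.3 s.
2. the gauge blade is picked up in the gripper (contact force between blade and the fingers above 1 N and height (world z) of blade_grip above 0.03 m), for 0.2 s.
At the end, for the whole second after the job is handed in: Head within 3 mm of its detent; blade still gripped (over 1 N), handle clear of the table, pressing on the upper plate (over 1.5 N) and lifting it 0.8 to 4.5 mm; tip 36 to 52 mm past the lip's front edge, within 10 mm of the middle, 0.14 rad of straight, 0.1 rad of level; at rest (value of joint head between 0.072 and 0.078 m and contact force between blade and the fingers above 1 N and contact force between blade and plate above 1.5 N and value of joint plate between 0.0008 and 0.0045 m and x of blade_tip in the frame of mouth between 0.036 and 0.052 m and y of blade_tip in the frame of mouth between -0.01 and 0.01 m and angle between the x axis of blade_tip and the x axis of fixture, either way round below 0.14 rad and angle between blade_tip's own z axis and vertical below 0.1 rad and height (world z) of blade_grip above 0.032 m and linear speed of blade below 0.01 m/s); the arm keeps its last pose, push and grip.
It fails at once if another thing on the table is moved by more than 20 mm (distance of any of pin_wrench, stone_dish, white_tube from where it was at the start of the episode above 0.02 m).
It also fails if it takes over 54 s, if anything falls off the work surface, if the arm or the gripper's body presses on something with over 40 N, if the wrist force passes 120 N, or if a joint passes its speed limit or range.

## Working session

There is one attempt and no reset: what is moved stays moved. The work goes in short steps, Python scripts to look and compute and a tool call to move; the robot and the scene stay as the last step left them, time stands still between calls to the robot, and variables do not carry over. Pictures are saved under pics/ and viewed, and the job is handed in when it is done.

Besides the shell and the picture viewer there is one more tool, called after "Emit:" as name(argument=value, ...) on one line, values as JSON. servo_tool: Moves the arm, as the interface text tells. Its arguments: {"type":"object","properties":{"motion":{"type":"string"},"squeeze":{"type":"number"}},"required":["motion"]}

```bash
mkdir -p pics; ls; python3 - <<'E'
from cell import get_obs, vision
import cv2
for n in("scene","top"):
    cv2.imwrite(f"pics/{n}0.png",vision.get_image(n)); print(n,vision.camera_model(n))
o=get_obs();print(o)
E
```

```text
pics
scene {'K': array([[418.89879597,   0.        , 256.63746776],
       [  0.        , 418.89879597, 188.15454094],
       [  0.        ,   0.        ,   1.        ]]), 'rvec': array([ 0.62189852, -2.61060836,  1.21737246]), 'tvec': array([0.48116324, 0.22366555, 1.17997725])}
top {'K': array([[356.95807182,   0.        , 253.20157917],
       [  0.        , 356.95807182, 186.45348368],
       [  0.        ,   0.        ,   1.        ]]), 'rvec': array([ 2.11166452, -2.14137078,  0.16926996]), 'tvec': array([0.03883838, 0.51786991, 1.28162516])}
{'time_s': 0.1, 'joint_pos': array([ 6.19180592e+01,  2.18370504e+01,  7.43789311e+01, -1.62634296e-03,
        8.38565872e+01, -1.23359665e+01]), 'dq': array([-0.00680173, -0.07885426, -0.2209927 ,  0.18746645,  0.05298625,
       -0.06071869]), 'tau': array([ 4.73626336e-03, -4.38646066e+01, -2.24912292e+01,  7.15237227e-02,
        3.41921509e-02, -6.82040400e-05]), 'position': array([0.14914763, 0.529136  , 0.23820896]), 'orientation': array([[-9.62475066e-01,  2.71369528e-01, -5.71315188e-04],
       [ 2.71370021e-01,  9.62474432e-01, -1.13074370e-03],
       [ 2.43026878e-04, -1.24335043e-03, -9.99999198e-01]]), 'force': array([ 0.78138606, -0.16314403, -0.4532743 ]), 'ft_torque': array([-0.03431435,  0.00561441, -0.00671067]), 'finger_gap': 0.999348744555745}
```

View pics/scene0.png

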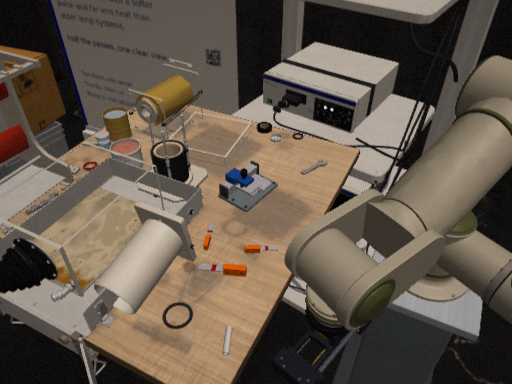

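View pics/top0.png

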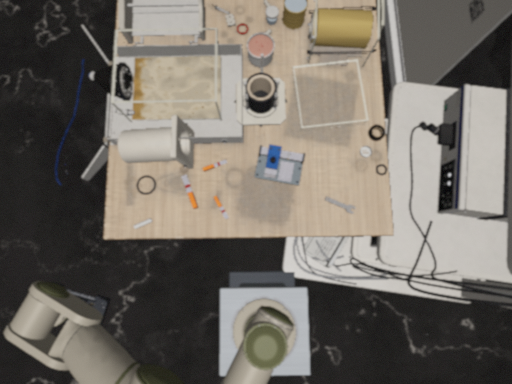

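Three orange-handled blades show up: scene (225,269), (208,238) and (262,248), which are top (190,192), (215,166) and (221,207). The first looks largest, so I'll enlarge to check.

```bash
python3 - <<'E'
import cv2
t=cv2.imread("pics/top0.png");s=cv2.imread("pics/scene0.png")
cv2.imwrite("pics/tc.png",cv2.resize(t[130:230,170:320],None,fx=5.3,fy=5.3,interpolation=cv2.INTER_CUBIC))
cv2.imwrite("pics/sc.png",cv2.resize(s[215:285,185:290],None,fx=7.6,fy=7.6,interpolation=cv2.INTER_CUBIC))
cv2.imwrite("pics/sf.png",cv2.resize(s[150:220,205:295],None,fx=8,fy=8,interpolation=cv2.INTER_CUBIC))
E
```

```text
(no output)
```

View pics/tc.png

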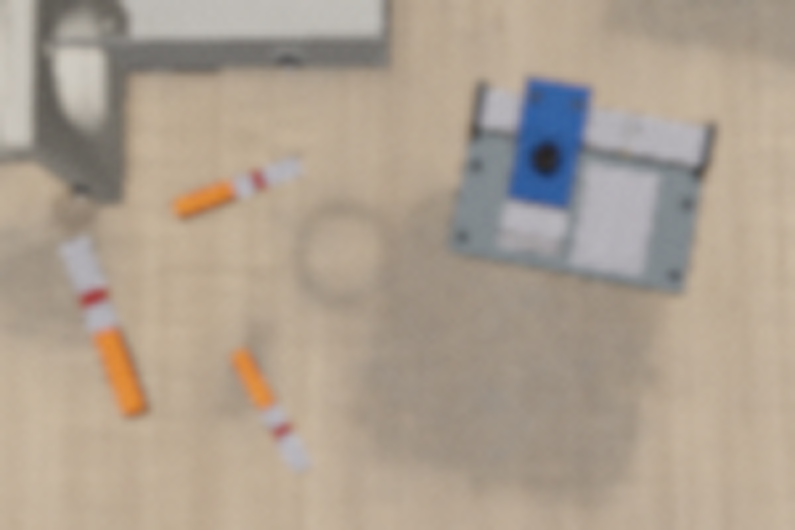

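View pics/sc.png

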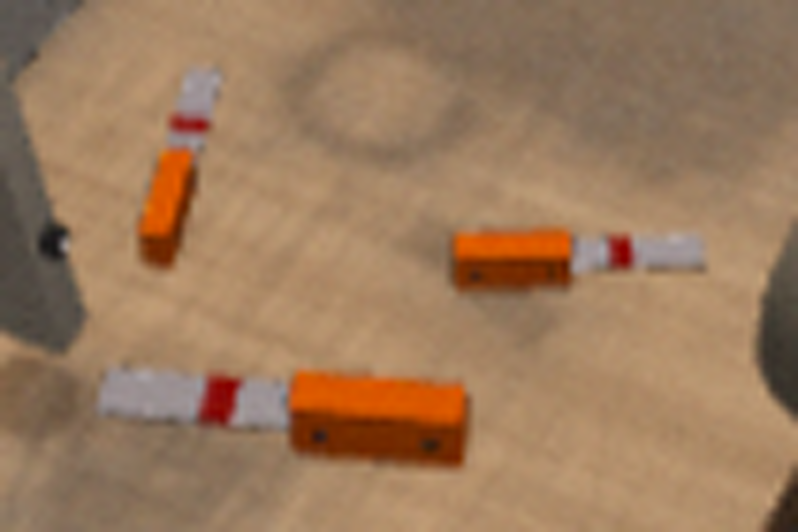

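View pics/sf.png

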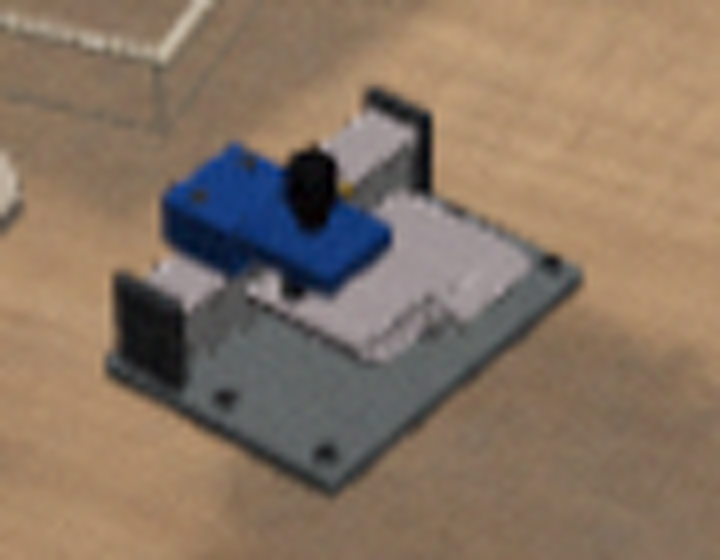

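```bash
python3 - <<'E'
import cv2
t=cv2.imread("pics/top0.png");s=cv2.imread("pics/scene0.png")
def c(im,r,f,n):
    x,y,w,h=r; o=cv2.resize(im[y:y+h,x:x+w],None,fx=f,fy=f,interpolation=cv2.INTER_CUBIC)
    for i in range(0,w,5): cv2.line(o,(i*f,0),(i*f,8 if i%10 else 16),(0,0,255),1)
    for i in range(0,h,5): cv2.line(o,(0,i*f),(8 if i%10 else 16,i*f),(0,0,255),1)
    cv2.imwrite("pics/"+n,o)
c(t,(250,140,60,48),12,"a1.png")
c(t,(178,170,24,42),14,"a2.png")
c(s,(192,255,62,30),12,"a3.png")
c(s,(215,155,65,60),10,"a4.png")
E
```

```text
(no output)
```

View pics/a1.png

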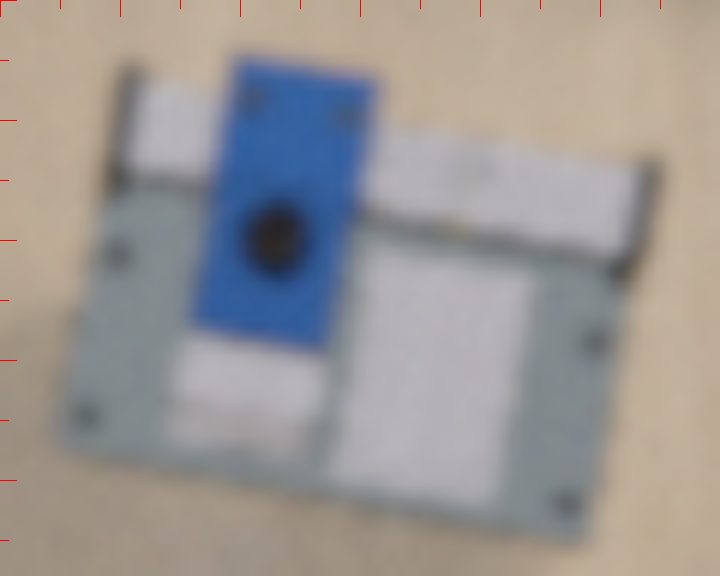

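View pics/a2.png

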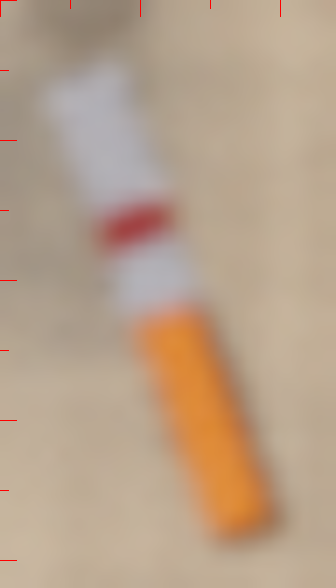

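View pics/a3.png

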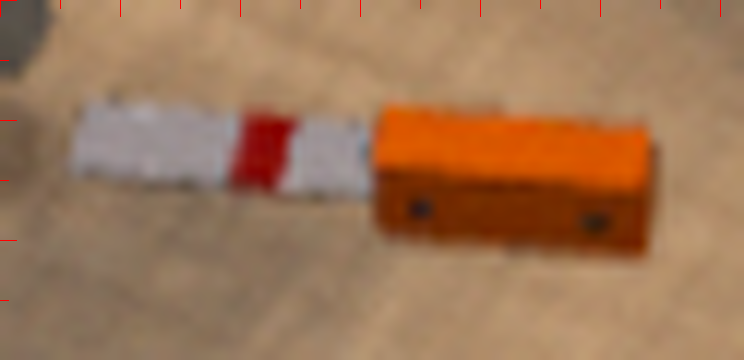

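View pics/a4.png

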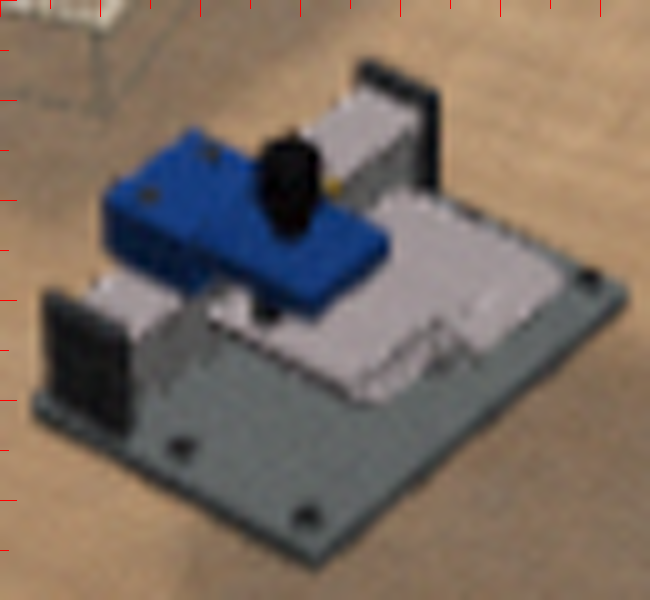

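```bash
cat > h.py <<'E'
import numpy as np, cv2
from cell import vision, get_obs
from scipy.optimize import least_squares
CM={n:vision.camera_model(n) for n in("scene","top")}
def proj(n,P):
    c=CM[n]; return cv2.projectPoints(np.float64(P).reshape(-1,1,3),c["rvec"],c["tvec"],c["K"],None)[0].reshape(-1,2)
def back(n,uv,z):
    c=CM[n];R=cv2.Rodrigues(c["rvec"])[0];C=-R.T@c["tvec"].ravel()
    d=R.T@np.linalg.inv(c["K"])@np.array([uv[0],uv[1],1.]);return C+d*(z-C[2])/d[2]
def px(U,V,x0,y0,f): return (x0+(U+.5)/f-.5,y0+(V+.5)/f-.5)
def world(p,q):
    x,y,a=p; q=np.atleast_2d(q).astype(float);c,s=np.cos(a),np.sin(a)
    return np.c_[x+c*q[:,0]-s*q[:,1],y+s*q[:,0]+c*q[:,1],q[:,2]]
E
python3 - <<'E'
from h import *
A1=lambda U,V:px(U,V,250,140,12)
A2=lambda U,V:px(U,V,178,170,14)
A3=lambda U,V:px(U,V,192,255,12)
A4=lambda U,V:px(U,V,215,155,10)
# fixture: params x,y,a,cx,head,lipz
def model(p):
    cx,h,ys=p[3],p[4],p[5]
    b=lambda sx,sy:(cx+sx*.0625,sy*.0875,.012)
    return [("top",A1(62,448),b(-1,1)),("top",A1(590,543),b(-1,-1)),
     ("scene",A4(35,402),b(1,1)),("scene",A4(315,552),b(-1,1)),("scene",A4(628,290),b(-1,-1)),
     ("top",A1(533,265),(.03,-.025,.04)),("top",A1(497,505),(-.043,-.025,.034)),("top",A1(332,478),(-.043,.025,.034)),
     ("top",A1(275,238),(.012,.075-h,.111)),("scene",A4(290,150),(.012,.075-h,.111)),("scene",A4(288,182),(.012,.075-h,.101)),
     ("scene",A4(565,272),(-.030,-.025,.04))]
def res(p):
    return np.concatenate([proj(n,world(p[:3],q))[0]-np.array(u) for n,u,q in model(p)])
s=least_squares(res,[.45,.0,0,.02,.01,0.08],loss="soft_l1",x_scale=.01)
print("fix",s.x[:5],np.degrees(s.x[2]));print(s.fun.reshape(-1,2).round(2))
B=[("top",A2(45,95),(.102,.01,.0195)),("top",A2(125,65),(.102,-.01,.0195)),
 ("top",A2(135,322),(.032,.009,.03)),("top",A2(205,308),(.032,-.009,.03)),("top",A2(278,522),(-.032,-.009,.03)),("top",A2(212,540),(-.032,.009,.03)),
 ("scene",A3(90,100),(.102,-.01,.0195)),("scene",A3(70,175),(.102,.01,.0195)),
 ("scene",A3(378,105),(.032,-.009,.03)),("scene",A3(650,127),(-.032,-.009,.03)),("scene",A3(648,190),(-.032,.009,.03)),("scene",A3(378,172),(.032,.009,.03)),
 ("scene",A3(378,235),(.032,.009,0)),("scene",A3(645,255),(-.032,.009,0))]
def rb(p): return np.concatenate([proj(n,world(p,q))[0]-np.array(u) for n,u,q in B])
for sel in (slice(0,6),slice(6,14),slice(0,14)):
    def rr(p): return rb(p).reshape(-1,2)[sel].ravel()
    s=least_squares(rr,[.38,.25,.3],loss="soft_l1",x_scale=.01);print("blade",s.x,np.degrees(s.x[2]))
print(s.fun.reshape(-1,2).round(2))
def both(a,z): return [back(n,u,z).round(4) for n,u in a]
print(both([("top",A1(275,238)),],.111),both([("scene",A4(290,150))],.111))
for n in("pin","dish","tube"):pass
print(back("top",(340,204),0),back("top",(366,152),0.01),back("top",(143,224),0))
for p in [(215,166),(221,207)]: print("small",back("top",p,.01))
E
```

```text
fix [ 0.5856254  -0.07055028 -0.19069784  0.02068026  0.0390643 ] -10.926181342012995
[[ 0.63 -0.02]
 [ 1.92 -0.08]
 [ 0.13 -1.95]
 [ 1.17 -1.46]
 [ 1.35 -2.33]
 [-5.93  0.46]
 [-6.19 -0.5 ]
 [-5.59 -0.53]
 [-0.45 -0.06]
 [ 0.21  0.39]
 [ 0.46 -0.35]
 [-5.73  0.91]]
blade [0.47420997 0.26044914 0.3582623 ] 20.52691752207025
blade [0.47434804 0.26307479 0.36690052] 21.021851077245245
blade [0.47452812 0.2620173  0.36373279] 20.84035365364534
[[ 0.05 -0.05]
 [-0.74  0.19]
 [-0.49  0.07]
 [-0.99 -0.68]
 [-0.38 -0.22]
 [-0.19  0.27]
 [-0.16 -0.08]
 [-0.01 -0.69]
 [ 0.43 -0.63]
 [ 0.82 -0.57]
 [ 0.18 -0.65]
 [-0.65 -1.09]
 [-0.1   0.64]
 [ 0.6   0.91]]
[array([ 0.604 , -0.0392,  0.111 ])] [array([ 0.6058, -0.039 ,  0.111 ])]
[ 0.45346929 -0.29665304  0.        ] [ 0.65275565 -0.40532818  0.01      ] [0.38802082 0.45151422 0.        ]
small [0.60662805 0.17831531 0.01      ]
small [0.44735727 0.15474114 0.01      ]
```

Blade fits well. The base isn't centred on the plate in y, so I'll add a free offset and refit.

```bash
python3 - <<'E'
from h import *
A1=lambda U,V:px(U,V,250,140,12)
A4=lambda U,V:px(U,V,215,155,10)
def model(p):
    cx,h,cy=p[3],p[4],p[5]
    b=lambda sx,sy:(cx+sx*.0625,cy+sy*.0875,.012)
    return [("top",A1(62,448),b(-1,1)),("top",A1(590,543),b(-1,-1)),
     ("scene",A4(35,402),b(1,1)),("scene",A4(315,552),b(-1,1)),("scene",A4(628,290),b(-1,-1)),
     ("top",A1(533,265),(.03,-.025,.04)),("top",A1(497,505),(-.043,-.025,.034)),("top",A1(332,478),(-.043,.025,.034)),
     ("top",A1(275,238),(.012,.075-h,.111)),("scene",A4(290,150),(.012,.075-h,.111)),("scene",A4(288,182),(.012,.075-h,.101)),
     ("scene",A4(565,272),(-.030,-.025,.04))]
def res(p):
    return np.concatenate([proj(n,world(p[:3],q))[0]-np.array(u) for n,u,q in model(p)])
for sel in (None,"top"):
    def r2(p):
        return np.concatenate([proj(n,world(p[:3],q))[0]-np.array(u) for n,u,q in model(p) if sel in(None,n)])
    s=least_squares(r2,[.59,-.09,-.19,.02,.01,0.02],loss="soft_l1",x_scale=.01)
    print("fix",s.x,np.degrees(s.x[2]));print(s.fun.reshape(-1,2).round(2))
    if sel is None: P=s.x
p=P;np.save("fix.npy",P)
# overlay
def seg(n,im,f,x0,y0,a,b,col):
    q=proj(n,world(p[:3],[a,b])); q=((q-[x0,y0]+.5)*f-.5)
    cv2.line(im,tuple(int(v) for v in q[0]),tuple(int(v) for v in q[1]),col,1)
for n,f,x0,y0,i in(("top",12,250,140,"a1"),("scene",10,215,155,"a4")):
    im=cv2.imread(f"pics/{i}.png")
    def box(x1,x2,y1,y2,z,col):
        c=[(x1,y1,z),(x2,y1,z),(x2,y2,z),(x1,y2,z)]
        for k in range(4): seg(n,im,f,x0,y0,c[k],c[(k+1)%4],col)
    box(-.03,.03,-.025,.025,.04,(0,0,255));seg(n,im,f,x0,y0,(-.043,-.025,.034),(-.043,.025,.034),(0,0,255))
    box(p[3]-.0625,p[3]+.0625,p[5]-.0875,p[5]+.0875,.012,(0,255,0))
    h=p[4]; box(-.03,.03,.075-h-.022,.075-h+.022,.0495,(255,0,255))
    seg(n,im,f,x0,y0,(.055,-.06,.05),(.055,.13,.05),(0,255,255))
    cv2.imwrite(f"pics/{i}o.png",im)
E
```

```text
fix [ 0.58242587 -0.09241014 -0.18876078  0.01778187  0.0173179   0.02925628] -10.81519613890231
[[-1.29  0.19]
 [-0.    0.06]
 [-0.86 -0.57]
 [ 0.3   0.  ]
 [ 0.58 -1.11]
 [-0.1   1.18]
 [-0.3   0.25]
 [ 0.28  0.24]
 [-0.33 -0.29]
 [ 0.05  0.24]
 [ 0.31 -0.5 ]
 [-2.07 -2.48]]
fix [ 0.58368554 -0.09244283 -0.18481426  0.0175677   0.01885394  0.02689217] -10.589076877716284
[[-0.66  0.15]
 [ 0.65 -0.16]
 [-0.13  0.82]
 [-0.26 -0.1 ]
 [ 0.32 -0.06]
 [ 0.07 -0.5 ]]
```

View pics/a1o.png

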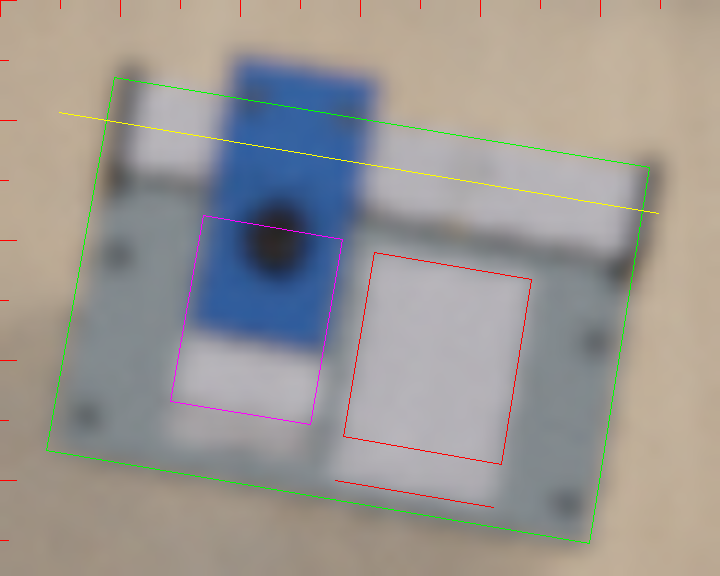

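View pics/a4o.png

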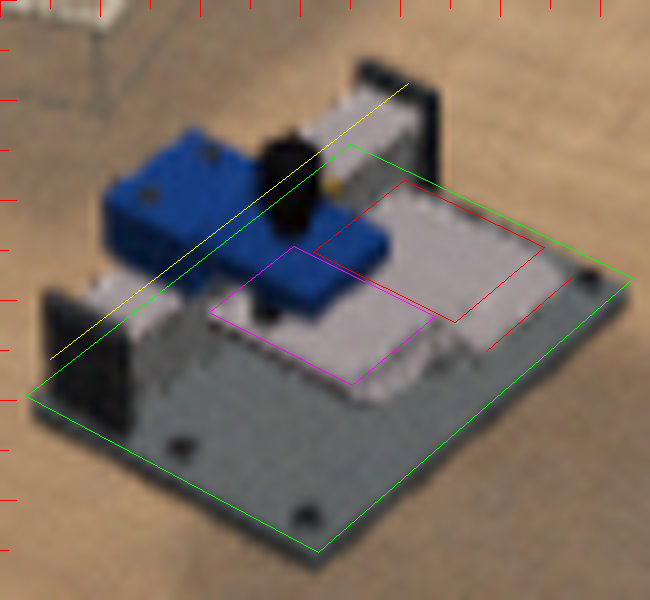

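```bash
cat >> h.py <<'E'
def move(target,yang):
    """yang: world angle (deg) of tool y axis, tool down"""
    from scipy.spatial.transform import Rotation as Ro
    o=get_obs();R=o["orientation"];p=o["position"]
    a=np.radians(yang);y=np.array([np.cos(a),np.sin(a),0]);z=np.array([0,0,-1.]);x=np.cross(y,z)
    Rt=np.c_[x,y,z]
    d=R.T@(np.array(target)-p)/.5
    r=np.degrees(Ro.from_matrix(R.T@Rt).as_rotvec())/120
    print("t",round(o["time_s"],2),"pos",p.round(4),"F",o["force"].round(2),"gap",round(o["finger_gap"],3));print("shift",d.round(4),"turn",r.round(4),"dist",np.linalg.norm(d)*.5)
E
python3 - <<'E'
from h import *
A1=lambda U,V:px(U,V,250,140,12)
A4=lambda U,V:px(U,V,215,155,10)
def model(p):
    cx,h,cy=p[3],p[4],p[5]
    b=lambda sx,sy:(cx+sx*.0625,cy+sy*.0875,.012)
    return [("top",A1(60,448),b(-1,1)),("top",A1(590,543),b(-1,-1)),
     ("scene",A4(35,402),b(1,1)),("scene",A4(315,552),b(-1,1)),("scene",A4(628,290),b(-1,-1)),
     ("top",A1(533,265),(.03,-.025,.04)),("top",A1(497,505),(-.043,-.025,.034)),("top",A1(332,478),(-.043,.025,.034)),
     ("top",A1(275,238),(.012,.075-h,.111)),("scene",A4(290,150),(.012,.075-h,.111)),("scene",A4(288,182),(.012,.075-h,.101)),
     ("scene",A4(567,272),(-.043,-.025,.034))]
def r2(p): return np.concatenate([proj(n,world(p[:3],q))[0]-np.array(u) for n,u,q in model(p)])
s=least_squares(r2,[.59,-.09,-.19,.02,.01,0.02],loss="soft_l1",x_scale=.01)
p=s.x;np.save("fix.npy",p);print(p,np.degrees(p[2]));print(s.fun.reshape(-1,2).round(1).tolist())
k=world(p[:3],(.012,.075-p[4],.101))[0];print("knob",k,"home",world(p[:3],(.012,0,.101)))
move([k[0],k[1],.16],90+np.degrees(p[2]))
E
```

```text
[ 0.58397705 -0.09226852 -0.18119577  0.01661505  0.01818997  0.02905621] -10.381752661780514
[[-1.1, 0.3], [0.1, -0.1], [-0.9, -0.4], [0.5, 0.1], [0.4, -1.2], [-0.2, 0.7], [-0.3, -0.2], [0.3, -0.1], [-0.2, -0.6], [-0.1, 0.1], [0.1, -0.7], [0.4, 0.2]]
knob [ 0.60601809 -0.03855101  0.101     ] home [[ 0.59578059 -0.094431    0.101     ]]
t 0.1 pos [0.1491 0.5291 0.2382] F [ 0.78 -0.16 -0.45] gap 0.999
shift [-1.1876 -0.8446  0.1572] turn [-0.0006 -0.0001 -0.0447] dist 0.7328818506920641
```

Emit:
servo_tool(motion="0.7 -0.09 -0.06 0 0 0 -0.02;0.7 -0.17 -0.12 0 0 0 -0.045;0.7 -0.25 -0.18 0 0 0 -0.045;0.7 -0.32 -0.23 0 0 0 -0.045;0.7 -0.39 -0.28 0 0 0 -0.045;0.7 -0.46 -0.33 0 0 0 -0.045;0.7 -0.53 -0.38 0.02 0 0 -0.045;0.7 -0.6 -0.43 0.04 0 0 -0.045")

```text
time_s: 0.77
position: [0.3574, 0.2679, 0.2255]
orientation: [[-0.984, 0.18, 0.001], [0.18, 0.984, -0.001], [-0.001, -0.001, -1.0]]
force: [0.3, 0.5, -0.1]
finger_gap: 0.7
```

```bash
python3 - <<'E'
from h import *
move([.606,-.0386,.15],79.6)
E
```

```text
t 0.77 pos [0.3574 0.2679 0.2255] F [ 0.3   0.49 -0.12] gap 0.7
shift [-0.5991 -0.5136  0.1518] turn [-0.0003  0.0003  0.0005] dist 0.401801648893159
```

Emit:
servo_tool(motion="0.7 -0.06 -0.05 0 0 0 0;0.7 -0.12 -0.1 0.01 0 0 0;0.7 -0.18 -0.155 0.02 0 0 0;0.7 -0.24 -0.205 0.03 0 0 0;0.7 -0.3 -0.255 0.04 0 0 0;0.7 -0.36 -0.31 0.05 0 0 0;0.7 -0.42 -0.36 0.06 0 0 0;0.7 -0.48 -0.41 0.07 0 0 0")

```text
time_s: 1.43
position: [0.5575, 0.0212, 0.1902]
orientation: [[-0.984, 0.18, -0.0], [0.18, 0.984, -0.0], [0.0, -0.001, -1.0]]
force: [1.3, 0.5, 0.3]
finger_gap: 0.699
```

```bash
python3 - <<'E'
from h import *
move([.606,-.0386,.15],79.6)
E
```

```text
t 1.43 pos [0.5575 0.0212 0.1902] F [1.25 0.49 0.34] gap 0.699
shift [-0.117  -0.1002  0.0805] turn [-0.0002 -0.      0.0003] dist 0.08690810873746287
```

Emit:
servo_tool(motion="0.7 -0.04 -0.035 0.02 0 0 0;0.7 -0.08 -0.07 0.04 0 0 0;0.7 -0.1 -0.085 0.06 0 0 0;0.7 -0.117 -0.1 0.08 0 0 0;0.7 -0.117 -0.1 0.08 0 0 0;0.7 -0.117 -0.1 0.08 0 0 0;0.7 -0.117 -0.1 0.08 0 0 0;0.7 -0.117 -0.1 0.08 0 0 0")

```text
time_s: 2.1
position: [0.6057, -0.0374, 0.1512]
orientation: [[-0.984, 0.179, 0.001], [0.179, 0.984, -0.001], [-0.001, -0.0, -1.0]]
force: [-0.3, -0.7, 1.1]
finger_gap: 0.701
```

```bash
python3 - <<'E'
from h import *
for n,r in(("top",(245,130,70,55)),("scene",(190,110,100,90))):
    im=vision.get_image(n);x,y,w,h=r
    cv2.imwrite(f"pics/k_{n}.png",cv2.resize(im[y:y+h,x:x+w],None,fx=6,fy=6,interpolation=cv2.INTER_CUBIC))
move([.606,-.0386,.086],79.6)
E
```

```text
t 2.2 pos [ 0.6059 -0.0377  0.1511] F [-0.16 -0.22 -0.04] gap 0.701
shift [-0.0005 -0.0017  0.1303] turn [-0.0003  0.0005  0.0008] dist 0.06513561066211422
```

View pics/k_scene.png

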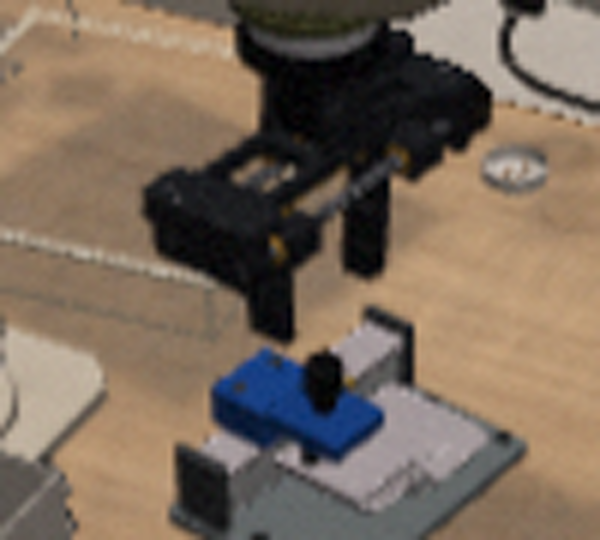

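The fingers, at crop (272,310) and (365,250), straddle the knob at (322,375). I'll go down and grip.

Emit:
servo_tool(motion="0.7 0 -0.001 0.04 0 0 0;0.7 0 -0.001 0.08 0 0 0;0.7 0 -0.001 0.11 0 0 0;0.7 0 -0.001 0.13 0 0 0;0.7 0 -0.001 0.13 0 0 0;0.2 0 -0.001 0.13 0 0 0;0.1 0 -0.001 0.13 0 0 0;0.1 0 -0.001 0.13 0 0 0", squeeze=25)

```text
time_s: 2.87
position: [0.6063, -0.0383, 0.0873]
orientation: [[-0.984, 0.179, 0.003], [0.179, 0.984, -0.001], [-0.003, -0.001, -1.0]]
force: [-0.2, 0.3, -0.6]
finger_gap: 0.501
```

Emit:
servo_tool(motion="0.1 0 0 0 0 0 0;0.1 0 0 0 0 0 0;0.1 0 0 0 0 0 0;0.1 0 0 0 0 0 0;0.1 0 0 0 0 0 0;0.1 0 0 0 0 0 0;0.1 0 0 0 0 0 0;0.1 0 0 0 0 0 0")

```text
time_s: 3.53
position: [0.6065, -0.0384, 0.0876]
orientation: [[-0.984, 0.179, 0.004], [0.179, 0.984, -0.002], [-0.004, -0.001, -1.0]]
force: [-1.6, -1.4, 5.5]
finger_gap: 0.239
```

```bash
python3 - <<'E'
from h import *
p=np.load("fix.npy");o=get_obs();q=o["position"]-[p[0],p[1],0]
c,s=np.cos(p[2]),np.sin(p[2]);print("fixture xy",c*q[0]+s*q[1],-s*q[0]+c*q[1])
move([.5958,-.0944,.086],79.6)
E
```

```text
fixture xy 0.012456972207647169 0.057013851658894776
t 3.53 pos [ 0.6065 -0.0384  0.0876] F [-1.64 -1.44  5.5 ] gap 0.239
shift [ 0.0011 -0.114   0.0034] turn [-0.0005  0.0018  0.0008] dist 0.05700516044908302
```

Emit:
servo_tool(motion="0.1 0 -0.015 0 0 0 0;0.1 0 -0.03 0 0 0 0;0.1 0 -0.045 0 0 0 0;0.1 0 -0.06 0 0 0 0;0.1 0 -0.075 0 0 0 0;0.1 0 -0.085 0 0 0 0;0.1 0 -0.09 0 0 0 0;0.1 0 -0.09 0 0 0 0")

```text
time_s: 4.2
position: [0.5975, -0.0832, 0.0877]
orientation: [[-0.984, 0.18, 0.002], [0.18, 0.984, -0.0], [-0.002, 0.0, -1.0]]
force: [-4.2, 3.7, 6.0]
finger_gap: 0.239
```

Emit:
servo_tool(motion="0.1 0 -0.003 0 0 0 0;0.1 0 -0.006 0 0 0 0;0.1 0 -0.01 0 0 0 0;0.1 0 -0.013 0 0 0 0;0.1 0 -0.016 0 0 0 0;0.1 0 -0.02 0 0 0 0;0.1 0 -0.024 0 0 0 0;0.1 0 -0.024 0 0 0 0")

```text
time_s: 4.87
position: [0.595, -0.095, 0.0877]
orientation: [[-0.984, 0.18, 0.001], [0.18, 0.984, 0.001], [-0.001, 0.001, -1.0]]
force: [-1.9, 5.1, 4.3]
finger_gap: 0.239
```

```bash
python3 - <<'E'
from h import *
for n,r in(("top",(245,130,70,55)),("scene",(190,110,100,90))):
    im=vision.get_image(n);x,y,w,h=r
    cv2.imwrite(f"pics/l_{n}.png",cv2.resize(im[y:y+h,x:x+w],None,fx=6,fy=6,interpolation=cv2.INTER_CUBIC))
move([.5958,-.0944,.086],79.6)
E
```

```text
t 4.97 pos [ 0.5951 -0.095   0.0876] F [-1.26  5.26  5.4 ] gap 0.235
shift [-0.0012  0.0015  0.0033] turn [0.0005 0.0005 0.0002] dist 0.001917620513404575
```

View pics/l_scene.png

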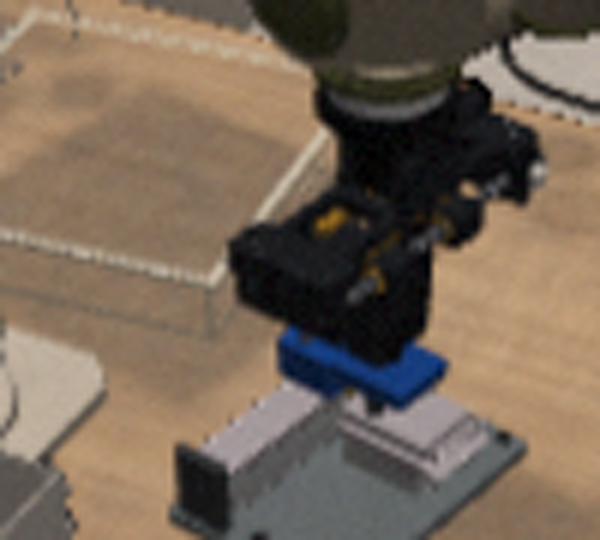

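Emit:
servo_tool(motion="0.1 0 -0.001 0 0 0 0;0.1 0 -0.002 0 0 0 0;0.1 0 -0.003 0 0 0 0;0.1 0 -0.003 0 0 0 0;0.1 0 -0.003 0 0 0 0;0.1 0 -0.003 0 0 0 0;0.1 0 -0.003 0 0 0 0;0.1 0 -0.003 0 0 0 0")

```text
time_s: 5.63
position: [0.595, -0.0952, 0.0877]
orientation: [[-0.984, 0.18, 0.002], [0.18, 0.984, 0.004], [-0.001, 0.004, -1.0]]
force: [2.1, 10.9, 3.6]
finger_gap: 0.237
```

```bash
python3 - <<'E'
from h import *
im=vision.get_image("scene")
cv2.imwrite(f"pics/m.png",cv2.resize(im[155:200,225:285],None,fx=12,fy=12,interpolation=cv2.INTER_CUBIC))
im=vision.get_image("top")
cv2.imwrite(f"pics/m2.png",cv2.resize(im[135:190,245:315],None,fx=10,fy=10,interpolation=cv2.INTER_CUBIC))
E
```

```text
(no output)
```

View pics/m.png

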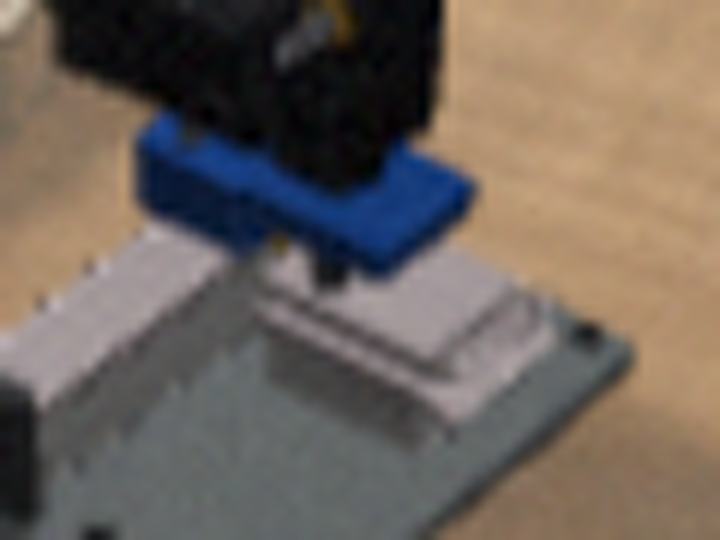

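View pics/m2.png

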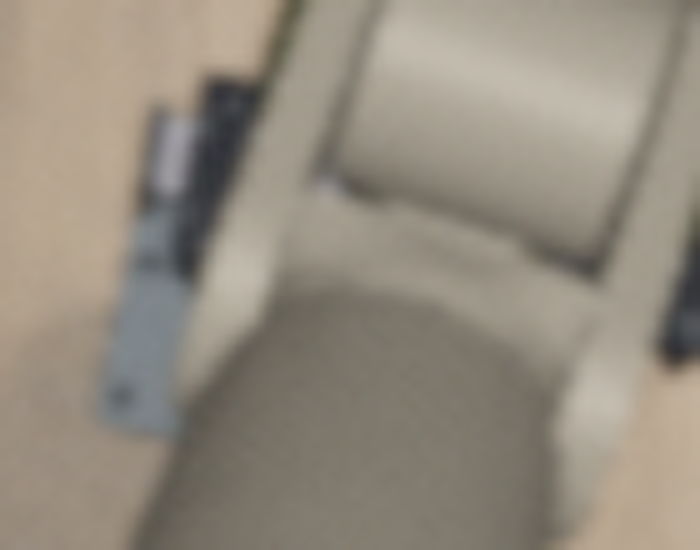

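```bash
python3 - <<'E'
from h import *
p=np.load("fix.npy");c,s=np.cos(p[2]),np.sin(p[2])
def fx(P): q=P-[p[0],p[1],0];return np.array([c*q[0]+s*q[1],-s*q[0]+c*q[1]])
A4=lambda U,V:px(U,V,215,155,10)
M=lambda U,V:px(U,V,225,155,12)
for a,b,z in [((388,238),(477,187),.076),((315,315),(380,270),.066),((315,297),(383,253),.079)]:
    print(fx(back("scene",A4(*a),z)),fx(back("scene",M(*b),z)))
im=cv2.imread("pics/m.png")
for h,col in((.070,(0,0,255)),(.075,(0,255,0)),(.080,(255,0,0))):
    y=.075-h
    q=proj("scene",world(p[:3],[(.03,y+.022,.0495),(-.03,y+.022,.0495),(-.03,y-.022,.0495)]));q=(q-[225,155]+.5)*12-.5
    cv2.polylines(im,[q.astype(int)],False,col)
q=proj("scene",world(p[:3],[(.03,.025,.04),(-.03,.025,.04),(-.043,.025,.034),(-.043,-.025,.034)]));q=(q-[225,155]+.5)*12-.5
cv2.polylines(im,[q.astype(int)],False,(0,255,255))
cv2.imwrite("pics/m3.png",im);move([.5958,-.0944,.086],79.6)
E
```

```text
[-0.01395744  0.03848068] [-0.01630309 -0.0184993 ]
[-0.01175962  0.07435269] [-0.00963971  0.0173684 ]
[-0.01603362  0.07945943] [-0.0156625   0.02396558]
t 5.73 pos [ 0.595  -0.0952  0.0877] F [ 1.33 10.27  4.14] gap 0.236
shift [-0.0013  0.0019  0.0033] turn [0.0019 0.0006 0.0002] dist 0.0020372794421910563
```

View pics/m3.png

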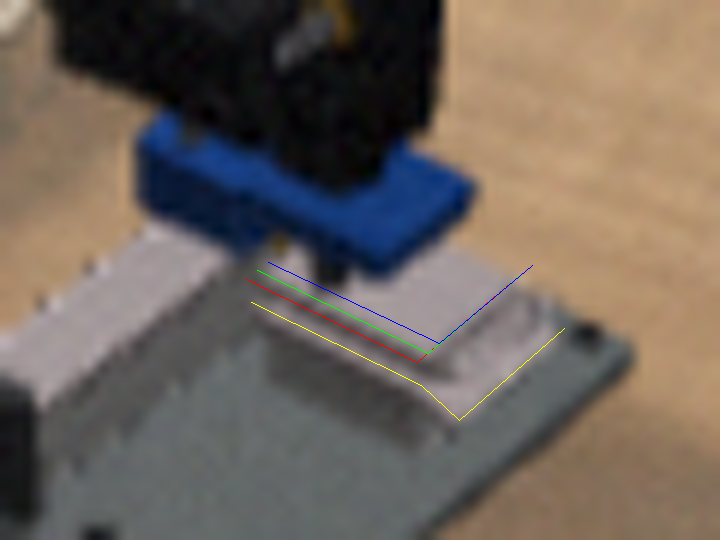

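Position is about right by both estimates: about 57.5 mm of travel, and the plate lies near the green line. I'll relax the push, open, and look.

Emit:
servo_tool(motion="0.1 0 0.002 0 0 0 0;0.1 0 0.002 0 0 0 0;0.1 0 0.002 0 0 0 0;0.6 0 0.002 0 0 0 0;0.6 0 0.002 0 0 0 0;0.6 0 0.002 0 0 0 0;0.6 0 0.002 0 0 0 0;0.6 0 0.002 0 0 0 0")

```text
time_s: 6.4
position: [0.5951, -0.0944, 0.0875]
orientation: [[-0.984, 0.18, 0.002], [0.18, 0.984, 0.004], [-0.001, 0.004, -1.0]]
force: [-0.5, -0.1, 0.5]
finger_gap: 0.587
```

Emit:
servo_tool(motion="0.6 0 0 -0.04 0 0 0;0.6 0 0 -0.08 0 0 0;0.6 0 0 -0.12 0 0 0;0.6 0 0.04 -0.16 0 0 0;0.6 0 0.12 -0.2 0 0 0;0.6 -0 0.2 -0.2 0 0 0;0.6 0.05 0.27 -0.2 0 0 0;0.6 0.12 0.34 -0.2 0 0 0")

```text
time_s: 7.07
position: [0.5725, 0.0768, 0.1878]
orientation: [[-0.984, 0.18, 0.003], [0.18, 0.984, 0.004], [-0.002, 0.004, -1.0]]
force: [0.9, 0.4, -0.1]
finger_gap: 0.601
```

```bash
python3 - <<'E'
from h import *
p=np.load("fix.npy")
im=vision.get_image("scene")
cv2.imwrite("pics/n.png",cv2.resize(im[150:205,220:285],None,fx=12,fy=12,interpolation=cv2.INTER_CUBIC))
im=vision.get_image("top")
cv2.imwrite("pics/n2.png",cv2.resize(im[135:190,245:315],None,fx=10,fy=10,interpolation=cv2.INTER_CUBIC))
move([.4745,.262,.12],110.84)
E
```

```text
t 7.17 pos [0.5694 0.0794 0.1883] F [0.35 0.   0.52] gap 0.599
shift [0.2508 0.3256 0.1383] turn [ 0.0022  0.0003 -0.2577] dist 0.21683500812024412
```

View pics/n.png

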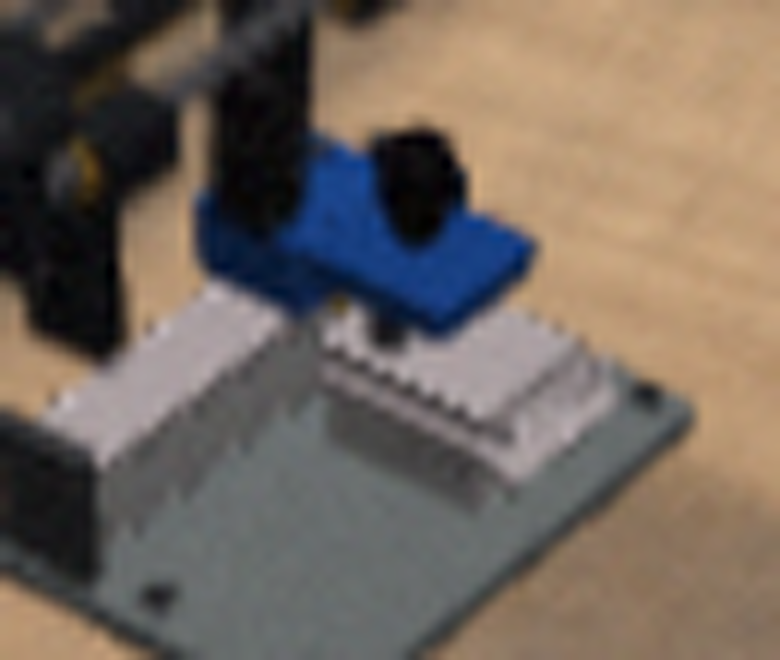

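View pics/n2.png

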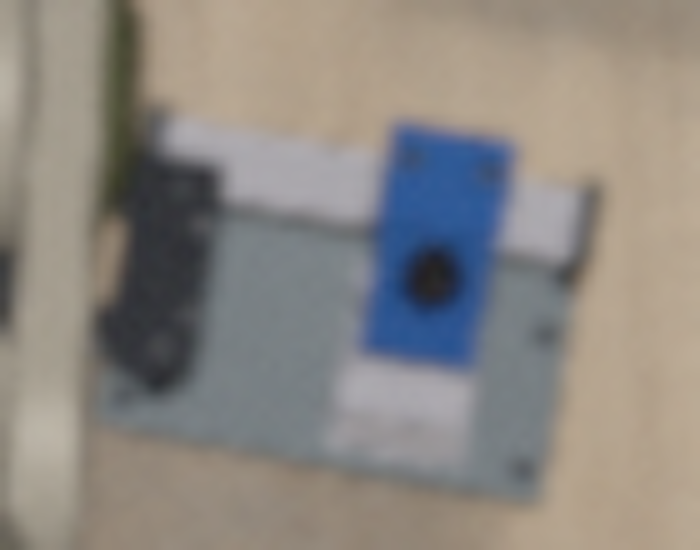

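```bash
python3 - <<'E'
from h import *
p=np.load("fix.npy");c,s=np.cos(p[2]),np.sin(p[2])
def fx(P): q=P-[p[0],p[1],0];return np.array([c*q[0]+s*q[1],-s*q[0]+c*q[1]])
A4=lambda U,V:px(U,V,215,155,10);A1=lambda U,V:px(U,V,250,140,12)
N=lambda U,V:px(U,V,220,150,12);N2=lambda U,V:px(U,V,245,135,10)
for n,u,z in [("scene",A4(290,150),.111),("scene",N(419,148),.111),("top",A1(275,238),.111),("top",N2(432,276),.111),
  ("top",A1(326,348),.079),("top",N2(472,366),.079),("top",A1(192,328),.079),("top",N2(362,348),.079),("scene",N(537,243),.077),("scene",A4(390,238),.077)]:
    print(n,fx(back(n,u,z)).round(4))
E
```

```text
scene [0.0118 0.0563]
scene [0.0091 0.0022]
top [0.0101 0.0558]
top [0.009  0.0005]
top [-0.0131  0.0351]
top [-0.0137 -0.0203]
top [-0.0137  0.0763]
top [-0.0137  0.0202]
scene [-0.016  -0.0189]
scene [-0.0152  0.0391]
```

The blue head's edges measure y = -20.3 and +20.2 mm, so it is centred and home. On to the blade; the crop above confirmed the largest one at scene (225,269).

Emit:
servo_tool(motion="0.5 0.05 0.065 0 0 0 -0.05;0.5 0.1 0.13 0 0 0 -0.1;0.5 0.15 0.195 0.02 0 0 -0.15;0.5 0.2 0.26 0.05 0 0 -0.2;0.5 0.25 0.325 0.08 0 0 -0.258;0.5 0.25 0.325 0.1 0 0 -0.258;0.5 0.25 0.325 0.12 0 0 -0.258;0.5 0.25 0.325 0.12 0 0 -0.258")

```text
time_s: 7.83
position: [0.4745, 0.2611, 0.1274]
orientation: [[-0.934, -0.356, -0.003], [-0.356, 0.934, 0.003], [0.001, 0.004, -1.0]]
force: [-0.3, 0.4, -1.1]
finger_gap: 0.498
```

```bash
python3 - <<'E'
from h import *
im=vision.get_image("scene")
cv2.imwrite("pics/b1.png",cv2.resize(im[190:300,170:290],None,fx=6,fy=6,interpolation=cv2.INTER_CUBIC))
move([.4745,.262,.006],110.84)
E
```

```text
t 7.88 pos [0.4753 0.2606 0.1285] F [ 0.29 -0.65  0.4 ] gap 0.503
shift [0.0007 0.0022 0.245 ] turn [ 0.0019  0.0002 -0.0004] dist 0.12252983701730205
```

View pics/b1.png

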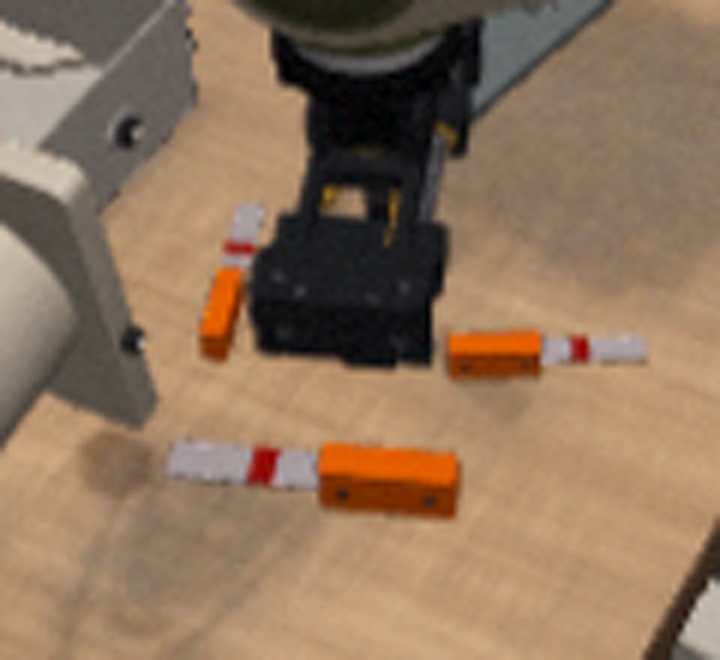

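Emit:
servo_tool(motion="0.5 0 0.002 0.05 0 0 0;0.5 0 0.002 0.1 0 0 0;0.5 0 0.002 0.14 0 0 0;0.5 0 0.002 0.165 0 0 0;0.5 0 0.002 0.165 0 0 0;0.5 0 0.002 0.165 0 0 0;0.5 0 0.002 0.165 0 0 0;0.5 0 0.002 0.165 0 0 0")

```text
time_s: 8.55
position: [0.4759, 0.2617, 0.0473]
orientation: [[-0.935, -0.354, 0.001], [-0.354, 0.935, 0.005], [-0.003, 0.004, -1.0]]
force: [0.2, 0.2, 0.6]
finger_gap: 0.498
```

```bash
python3 - <<'E'
from h import *
im=vision.get_image("scene")
cv2.imwrite("pics/b2.png",cv2.resize(im[210:300,180:290],None,fx=7,fy=7,interpolation=cv2.INTER_CUBIC))
move([.4745,.262,.006],110.84)
E
```

```text
t 8.6 pos [0.4757 0.2618 0.0472] F [ 0.01  0.08 -0.75] gap 0.5
shift [0.0023 0.0009 0.0824] turn [ 0.0018  0.0013 -0.0006] dist 0.04121162025294888
```

View pics/b2.png

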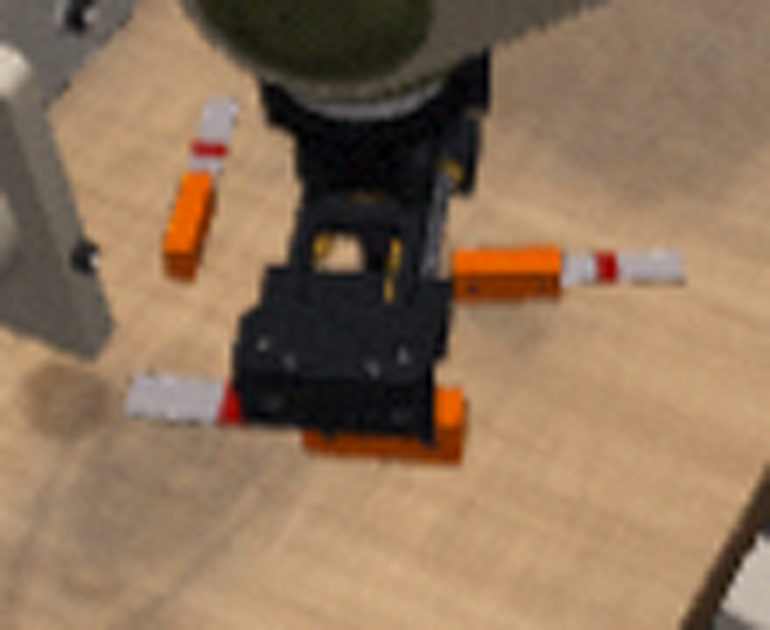

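Emit:
servo_tool(motion="0.5 0.002 0.001 0.02 0.002 0.001 0;0.5 0.002 0.001 0.04 0.002 0.001 0;0.5 0.002 0.001 0.055 0.002 0.001 0;0.5 0.002 0.001 0.065 0.002 0.001 0;0.5 0.002 0.001 0.075 0.002 0.001 0;0.5 0.002 0.001 0.082 0.002 0.001 0;0.5 0.002 0.001 0.082 0.002 0.001 0;0.5 0.002 0.001 0.082 0.002 0.001 0")

```text
time_s: 9.27
position: [0.4746, 0.2621, 0.0061]
orientation: [[-0.935, -0.355, 0.0], [-0.355, 0.935, -0.0], [-0.0, -0.0, -1.0]]
force: [0.0, 0.5, 0.5]
finger_gap: 0.496
```

Emit:
servo_tool(motion="0.3 0 0 0 0 0 0;0.1 0 0 0 0 0 0;0.1 0 0 0 0 0 0;0.1 0 0 0 0 0 0;0.1 0 0 0 0 0 0;0.1 0 0 0 0 0 0;0.1 0 0 0 0 0 0;0.1 0 0 0 0 0 0", squeeze=40)

```text
time_s: 9.93
position: [0.4747, 0.2621, 0.0062]
orientation: [[-0.935, -0.355, 0.001], [-0.355, 0.935, -0.0], [-0.001, -0.0, -1.0]]
force: [-0.3, -0.0, 2.4]
finger_gap: 0.202
```

Emit:
servo_tool(motion="0.1 0 0 -0.02 0 0 0;0.1 0 0 -0.04 0 0 0;0.1 0 0 -0.07 0 0 0;0.1 0 0 -0.1 0 0 0;0.1 0 0 -0.14 0 0 0;0.1 0 0 -0.18 0 0 0;0.1 0 0 -0.2 0 0 0;0.1 0 0 -0.2 0 0 0")

```text
time_s: 10.6
position: [0.4755, 0.2624, 0.1088]
orientation: [[-0.935, -0.355, 0.005], [-0.355, 0.935, 0.001], [-0.005, -0.001, -1.0]]
force: [-0.7, -0.8, -0.7]
finger_gap: 0.199
```

```bash
python3 - <<'E'
from h import *
im=vision.get_image("scene")
cv2.imwrite("pics/b3.png",cv2.resize(im[190:300,170:290],None,fx=6,fy=6,interpolation=cv2.INTER_CUBIC))
im=vision.get_image("top")
cv2.imwrite("pics/b4.png",cv2.resize(im[130:230,160:300],None,fx=5,fy=5,interpolation=cv2.INTER_CUBIC))
p=np.load("fix.npy")
for xf in (-.22,):
    t=world(p[:3],(xf,0,.08))[0];move(t,90+np.degrees(p[2]))
E
```

```text
t 10.7 pos [0.4744 0.2621 0.1061] F [ 0.41  0.56 -2.23] gap 0.2
shift [ 0.423  -0.5127  0.0521] turn [-1.000e-04  4.000e-04  2.596e-01] dist 0.3333583302859066
```

View pics/b3.png

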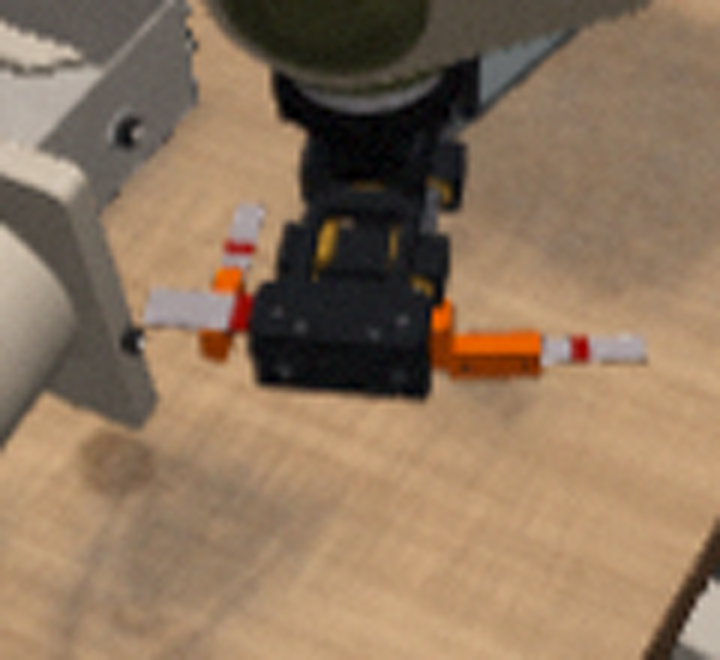

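View pics/b4.png

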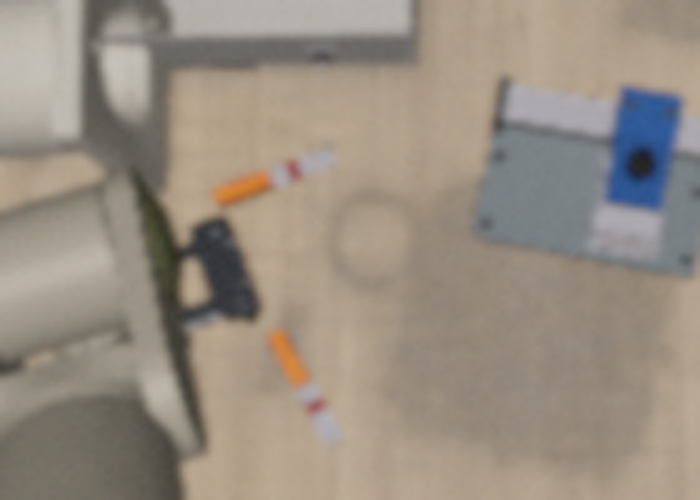

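Emit:
servo_tool(motion="0.1 0.05 -0.06 0 0 0 0.04;0.1 0.1 -0.12 0 0 0 0.08;0.1 0.15 -0.18 0 0 0 0.12;0.1 0.2 -0.24 0 0 0 0.16;0.1 0.25 -0.305 0 0 0 0.2;0.1 0.3 -0.365 0 0 0 0.24;0.1 0.35 -0.425 0 0 0 0.26;0.1 0.39 -0.475 0 0 0 0.26")

```text
time_s: 11.37
position: [0.3745, -0.0307, 0.1052]
orientation: [[-0.983, 0.184, -0.001], [0.184, 0.983, 0.001], [0.001, 0.0, -1.0]]
force: [0.1, 0.4, -0.2]
finger_gap: 0.2
```

```bash
python3 - <<'E'
from h import *
p=np.load("fix.npy")
t=world(p[:3],(-.20,0,.06))[0];move(t,90+np.degrees(p[2]))
E
```

```text
t 11.37 pos [ 0.3745 -0.0307  0.1052] F [ 0.12  0.35 -0.2 ] gap 0.2
shift [-0.0345 -0.0455  0.0904] turn [ 0.0002 -0.0007 -0.0018] dist 0.053464496844816405
```

Emit:
servo_tool(motion="0.1 -0.01 -0.02 0.03 0 0 -0.002;0.1 -0.02 -0.04 0.06 0 -0.001 -0.002;0.1 -0.034 -0.045 0.09 0 -0.001 -0.002;0.1 -0.034 -0.045 0.09 0 -0.001 -0.002;0.1 -0.034 -0.045 0.09 0 -0.001 -0.002;0.1 -0.034 -0.045 0.09 0 -0.001 -0.002;0.1 -0.034 -0.045 0.09 0 -0.001 -0.002;0.1 -0.034 -0.045 0.09 0 -0.001 -0.002", squeeze=60)

```text
time_s: 12.03
position: [0.3871, -0.0556, 0.0607]
orientation: [[-0.984, 0.179, 0.001], [0.179, 0.984, -0.0], [-0.001, 0.0, -1.0]]
force: [0.6, 0.3, -1.9]
finger_gap: 0.196
```

```bash
python3 - <<'E'
from h import *
p=np.load("fix.npy")
im=vision.get_image("scene")
cv2.imwrite("pics/c1.png",cv2.resize(im[150:250,220:320],None,fx=6,fy=6,interpolation=cv2.INTER_CUBIC))
im=vision.get_image("top")
cv2.imwrite("pics/c2.png",cv2.resize(im[135:215,240:320],None,fx=7,fy=7,interpolation=cv2.INTER_CUBIC))
t=world(p[:3],(-.20,0,.03))[0];move(t,90+np.degrees(p[2]))
E
```

```text
t 12.13 pos [ 0.3871 -0.0557  0.0606] F [ 1.29  0.4  -1.1 ] gap 0.195
shift [-0.0004 -0.001   0.0613] turn [0.     0.0007 0.0005] dist 0.030635787614381852
```

View pics/c1.png

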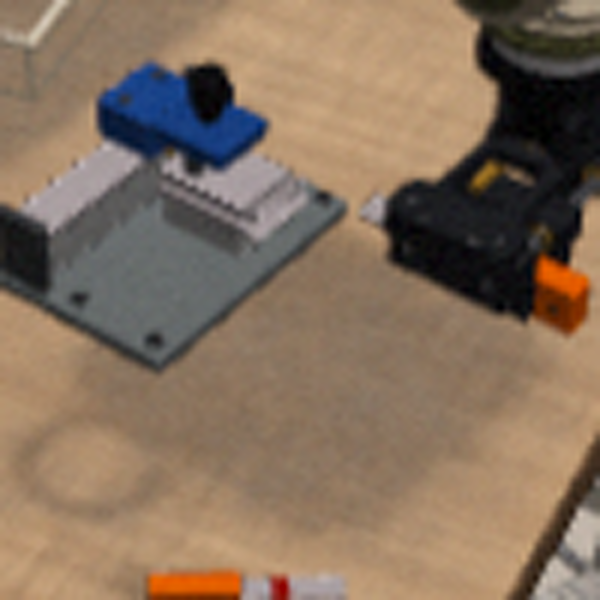

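View pics/c2.png

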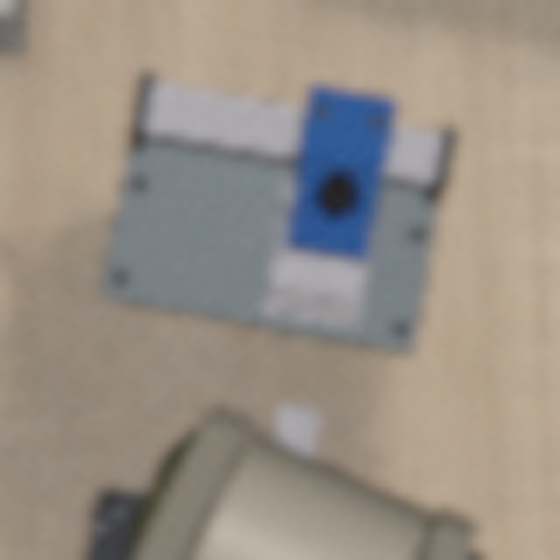

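```bash
python3 - <<'E'
from h import *
p=np.load("fix.npy");c,s=np.cos(p[2]),np.sin(p[2])
def fx(P): q=P-[p[0],p[1],0];return np.array([c*q[0]+s*q[1],-s*q[0]+c*q[1]])
im=cv2.imread("pics/c2.png");cv2.imwrite("pics/c3.png",cv2.resize(im[240:460,220:420],None,fx=3.5,fy=3.5))
C2=lambda U,V:px(U,V,240,135,7)
o=get_obs();print(fx(o["position"]))
for u,z in [((278,405),.074),((322,414),.074),((300,409),.074),((265,318),.047),((360,328),.047),((292,245),.079),((370,257),.079)]: print(u,fx(back("top",C2(*u),z)).round(4))
E
```

```text
[-0.20023356  0.00050721]
(278, 405) [-0.0978  0.012 ]
(322, 414) [-0.0987 -0.0111]
(300, 409) [-0.098   0.0005]
(265, 318) [-0.0484  0.0252]
(360, 328) [-0.0454 -0.0253]
(292, 245) [-0.0142  0.0181]
(370, 257) [-0.0138 -0.0228]
```

View pics/c3.png

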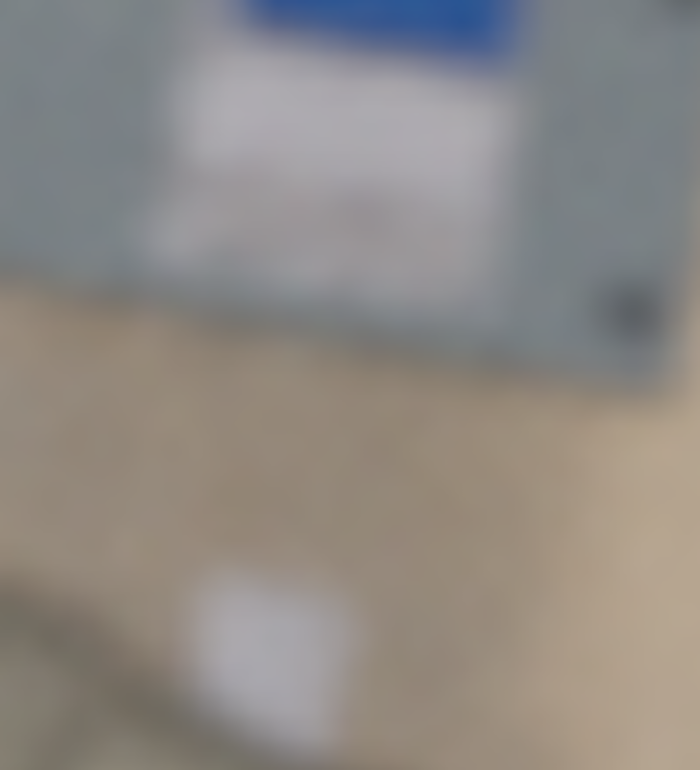

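Emit:
servo_tool(motion="0.1 0 -0.001 0.03 0 0 0;0.1 0 -0.001 0.05 0 0 0;0.1 0 -0.001 0.061 0 0 0;0.1 -0.03 -0.001 0.061 0 0 0;0.1 -0.06 -0.001 0.061 0 0 0;0.1 -0.08 -0.001 0.061 0 0 0;0.1 -0.08 -0.001 0.061 0 0 0;0.1 -0.08 -0.001 0.061 0 0 0")

```text
time_s: 12.8
position: [0.4263, -0.0632, 0.0303]
orientation: [[-0.984, 0.179, 0.001], [0.179, 0.984, -0.0], [-0.001, 0.0, -1.0]]
force: [-0.2, 1.2, -1.5]
finger_gap: 0.199
```

```bash
python3 - <<'E'
from h import *
p=np.load("fix.npy")
im=vision.get_image("scene")
cv2.imwrite("pics/d1.png",cv2.resize(im[155:220,230:310],None,fx=9,fy=9,interpolation=cv2.INTER_CUBIC))
t=world(p[:3],(-.1025,0,.03))[0];move(t,90+np.degrees(p[2]))
E
```

```text
t 12.85 pos [ 0.4258 -0.063   0.0302] F [-0.05  0.29 -3.04] gap 0.201
shift [-0.1168 -0.0007  0.0005] turn [0.0001 0.0004 0.0006] dist 0.058390384210502085
```

View pics/d1.png

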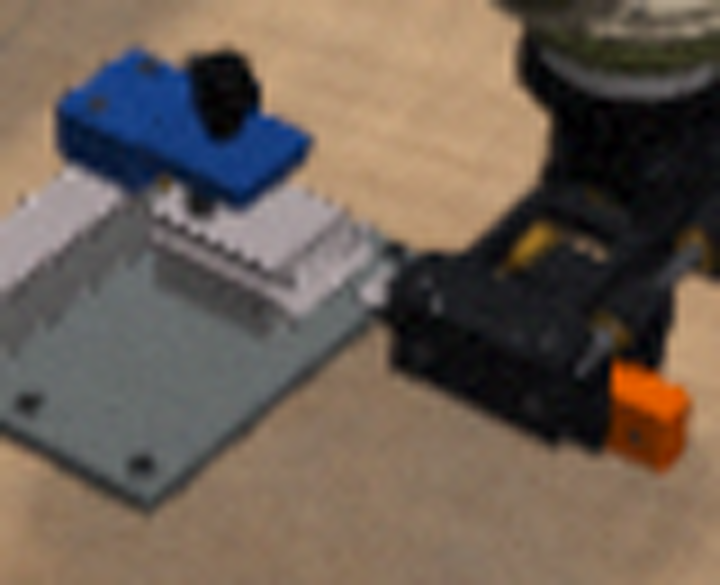

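Emit:
servo_tool(motion="0.1 -0.008 -0.0007 0 0 0 0;0.1 -0.016 -0.0007 0 0 0 0;0.1 -0.024 -0.0007 0 0 0 0;0.1 -0.032 -0.0007 0 0 0 0;0.1 -0.04 -0.0007 0 0 0 0;0.1 -0.046 -0.0007 0 0 0 0;0.1 -0.05 -0.0007 0 0 0 0;0.1 -0.05 -0.0007 0 0 0 0")

```text
time_s: 13.52
position: [0.4504, -0.0678, 0.03]
orientation: [[-0.984, 0.179, 0.0], [0.179, 0.984, 0.0], [-0.0, 0.0, -1.0]]
force: [0.0, -0.1, -2.0]
finger_gap: 0.197
```

Emit:
servo_tool(motion="0.1 -0.005 0 0 0 0 0;0.1 -0.01 0 0 0 0 0;0.1 -0.015 0 0 0 0 0;0.1 -0.02 0 0 0 0 0;0.1 -0.025 0 0 0 0 0;0.1 -0.03 0 0 0 0 0;0.1 -0.03 0 0 0 0 0;0.1 -0.03 0 0 0 0 0")

```text
time_s: 14.18
position: [0.4644, -0.0702, 0.0298]
orientation: [[-0.984, 0.179, -0.002], [0.179, 0.984, 0.001], [0.002, 0.001, -1.0]]
force: [-4.5, 0.6, -0.6]
finger_gap: 0.197
```

```bash
python3 - <<'E'
from h import *
p=np.load("fix.npy")
im=vision.get_image("scene")
cv2.imwrite("pics/e1.png",cv2.resize(im[155:220,230:310],None,fx=9,fy=9,interpolation=cv2.INTER_CUBIC))
t=world(p[:3],(-.1025,0,.03))[0];move(t,90+np.degrees(p[2]))
E
```

```text
t 14.23 pos [ 0.4644 -0.0702  0.0298] F [-4.95  1.01 -0.27] gap 0.201
shift [-0.0381 -0.0004 -0.0004] turn [ 0.0003 -0.0008  0.0007] dist 0.019069480778677685
```

View pics/e1.png

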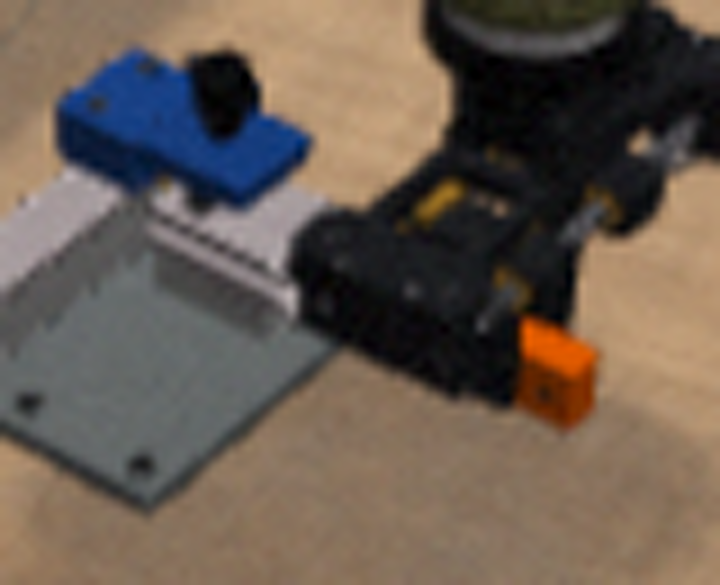

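The drag appears where the flat gap begins. I'll continue the last 19 mm slowly.

Emit:
servo_tool(motion="0.1 -0.004 0 0 0 0 0;0.1 -0.009 0 0 0 0 0;0.1 -0.014 0 0 0 0 0;0.1 -0.019 0 0 0 0 0;0.1 -0.024 0 0 0 0 0;0.1 -0.029 0 0 0 0 0;0.1 -0.034 0 0 0 0 0;0.1 -0.039 0 0 0 0 0")

```text
time_s: 14.9
position: [0.4829, -0.0734, 0.0297]
orientation: [[-0.984, 0.179, -0.003], [0.179, 0.984, 0.002], [0.003, 0.001, -1.0]]
force: [-6.7, 0.6, 1.5]
finger_gap: 0.194
```

```bash
python3 - <<'E'
from h import *
p=np.load("fix.npy")
im=vision.get_image("scene")
cv2.imwrite("pics/f1.png",cv2.resize(im[155:220,230:310],None,fx=9,fy=9,interpolation=cv2.INTER_CUBIC))
im=vision.get_image("top")
cv2.imwrite("pics/f2.png",cv2.resize(im[135:200,240:320],None,fx=9,fy=9,interpolation=cv2.INTER_CUBIC))
t=world(p[:3],(-.1025,0,.03))[0];move(t,90+np.degrees(p[2]))
print(get_obs()["ft_torque"])
E
```

```text
t 15.0 pos [ 0.4834 -0.0736  0.0298] F [-3.42  1.77 -0.93] gap 0.199
shift [ 0.0005 -0.0005 -0.0004] turn [ 0.0004 -0.0011  0.0008] dist 0.00042919269011479155
[0.13700231 0.53676189 0.00261588]
```

View pics/f1.png

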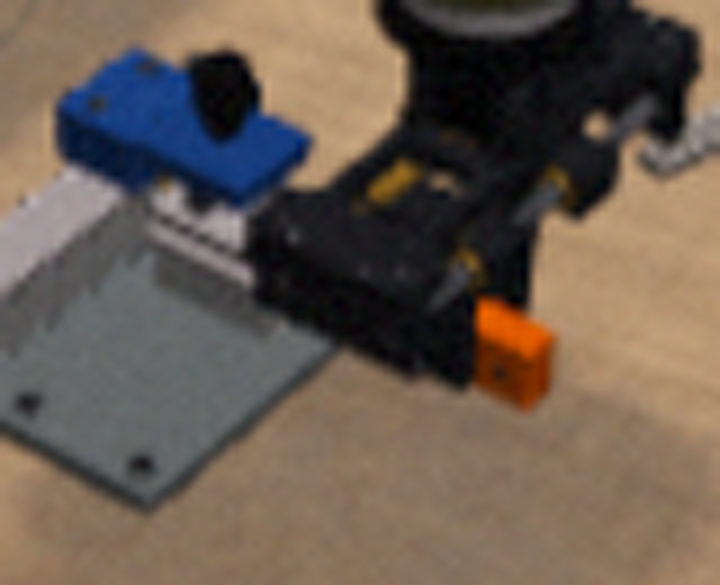

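View pics/f2.png

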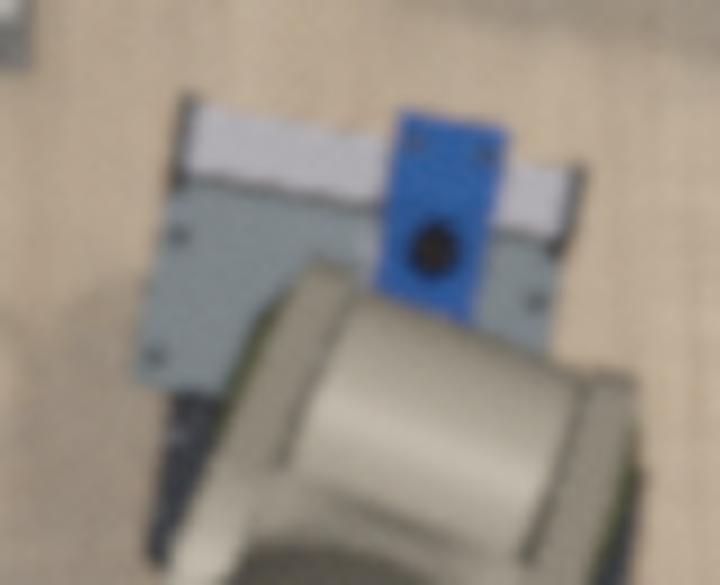

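```bash
python3 - <<'E'
from h import *
p=np.load("fix.npy");c,s=np.cos(p[2]),np.sin(p[2])
def fx(P): q=P-[p[0],p[1],0];return np.array([c*q[0]+s*q[1],-s*q[0]+c*q[1]])
F=lambda U,V:px(U,V,230,155,9)
for u,t in [((690,392),[.4258,-.063,0]),((600,347),[.4644,-.0702,0]),((554,329),[.4834,-.0736,0])]:
    print(fx(back("scene",F(*u),.0536)).round(4), fx(np.array(t)).round(4))
a=cv2.imread("pics/d1.png")[330:490,580:710];b=cv2.imread("pics/f1.png")[280:440,440:570]
cv2.imwrite("pics/g.png",cv2.resize(np.hstack([a,b]),None,fx=3,fy=3))
E
```

```text
[-0.1908 -0.0055] [-0.1609  0.0003]
[-0.1524 -0.0068] [-0.1216  0.0002]
[-0.1339 -0.0051] [-0.1023  0.0002]
```

View pics/g.png

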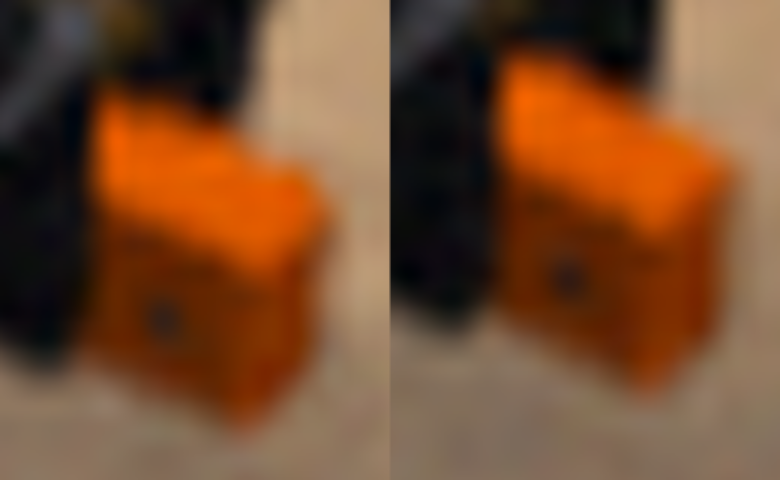

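Emit:
servo_tool(motion="0.1 0 0 0 0 0 0;0.1 0 0 0 0 0 0;0.1 0 0 0 0 0 0;0.1 0 0 0 0 0 0;0.1 0 0 0 0 0 0;0.1 0 0 0 0 0 0;0.1 0 0 0 0 0 0;0.1 0 0 0 0 0 0")

```text
time_s: 15.67
position: [0.4834, -0.0736, 0.0297]
orientation: [[-0.984, 0.179, -0.002], [0.179, 0.984, 0.001], [0.002, 0.001, -1.0]]
force: [-4.2, 0.9, -0.5]
finger_gap: 0.198
```

```bash
python3 - <<'E'
from h import *
p=np.load("fix.npy")
im=vision.get_image("scene")
cv2.imwrite("pics/i1.png",cv2.resize(im[165:205,235:275],None,fx=16,fy=16,interpolation=cv2.INTER_CUBIC))
t=world(p[:3],(-.1025,0,.03))[0];move(t,90+np.degrees(p[2]))
print(get_obs()["ft_torque"],get_obs()["dq"].round(2))
E
```

```text
t 15.72 pos [ 0.4834 -0.0736  0.0298] F [-3.63  0.77  0.32] gap 0.197
shift [ 0.0004 -0.0006 -0.0005] turn [ 0.0004 -0.0011  0.0008] dist 0.0004224604829277855
[0.11808637 0.44074917 0.05445447] [-0.03  0.04  0.04 -0.09 -0.05 -0.08]
```

View pics/i1.png

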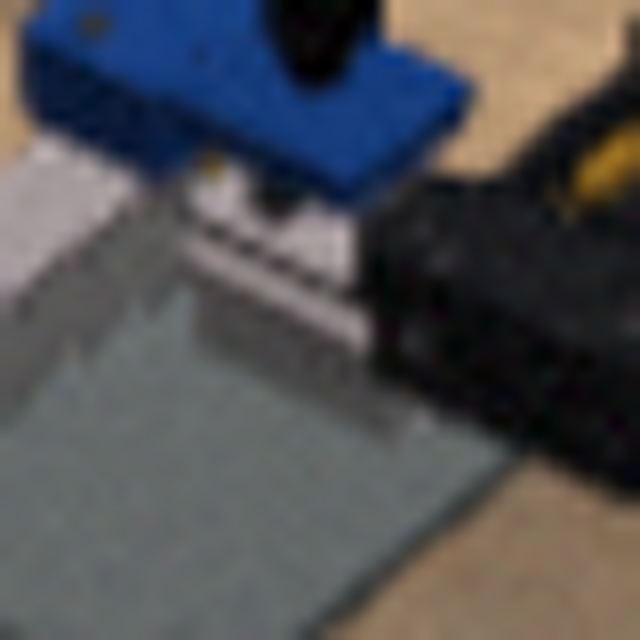

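The head is still at its mark, the upper plate stays separated by a dark gap at (290,265), and forces are steady with the arm at rest. I'll hand it in.

```bash
python3 -c "
from cell import workorder; print(workorder.job_done())"
```

```text
the job is handed in; nothing more can be done
None
```

I slid the head home by its knob and let go. I then picked up the largest orange-handled blade and slid it about 43 mm past the upper plate's lip. I handed the job in at about 15.7 s, holding the blade at 60 N.

**Head:** The blue head's edges measured -20 and +20 mm about the plate's middle after release. A later top view read 18 and -23 mm, which I put down to blur.

**Blade:**
- **Drag and pose:** It dragged at a steady 4 N or so, with the arm at rest and the tool level and straight to within 0.2°.
- **Tip position:** The tip should be about 42–44 mm past the lip and within 1 mm of the middle across. This comes from the tool position, because the gripper hid the red band and the tip. The handle may have slipped up to 1.7 mm in the grip, and the fixture's x has about 2 mm of doubt. Both stay inside the 36–52 mm window.
- **Plate lift:** I did not measure this directly. I infer at least 1.5 mm from a 3 mm blade in a 1.5 mm gap and from the drag.

**Other things:** The arm kept clear of the wrench, dish, tube and the two smaller blades. I did not measure their positions again at the end.

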